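# Open the safety-capped dye bottle in its bench holder

### The job

Take the square white bottle of leak-tracing dye by its body, never carrying it by its cap, and stand it in the free square pocket of the blue bench holder, so that it cannot spin. Then let go of it, take it by its black safety cap, press the cap down against its spring just until it stops, without ramming it, and turn it anticlockwise under that pressure until it comes off. Stand the cap the right way up in the empty part of the aluminium parts tray, leaving the bottle standing in its pocket and the other things where they are.

Things in the scene. Friction and masses are not known exactly. Their poses are not given: they have to be found in the camera images.
- bottle_mid (a point): The square white plastic bottle, upright: body 52 x 52 mm and 86 mm tall, 0.2 to 0.4 kg. This point is the centre of the body, 43 mm above the underside; z runs up the bottle's axis, x and y are square to its flat sides. On the body sits a round ring (45 mm across), then the neck and the cap: its lower edge 100 mm, its top 130 mm above the underside.
- cap_mid (a point): Black ribbed round cap, 47 mm across, 30 mm tall, 40 g, open below; the point is its centre, half-way up, z up. Two lugs lock it: unpressed it turns only some 3 degrees. Pressed until its edge stops on the bottle's ring (6 to 10.5 mm down, hidden, differs from bottle to bottle; 1 mm short is enough) it turns anticlockwise from above; free from 45 to 135 degrees, stop at 140.
- cap: The same cap, origin at the centre of its lower edge. Its inner spring bears 5 N at rest and 9 to 12.5 N fully down; beyond that the force rises steeply; more than 40 N counts as ramming. In its free range the spring lifts it and it pulls straight up off the neck (neck 28 mm tall).
- free_pocket (a point): Centre of the top of the sponge-rubber pad (6 mm thick, its top 10 mm above the bench) in the free pocket of the blue steel holder bolted to the bench. The pocket is 57 x 57 mm inside, x and y square to its 3 mm walls, rim 44 mm above the bench. Any quarter turn of the bottle fits, with 6 degrees of play. 60 mm to the -y side, the next pocket holds a grey pot, top 56 mm above the bench.
- pocket_pad (a joint): How far that pad is squeezed down, in m: 0 unloaded, 1 mm for every 15 N pressed on it, 4.5 mm at most.
- tray_free (a point): Centre of the floor of the empty part of the shallow aluminium parts tray, 3 mm above the bench: 124 x 124 mm inside along this point's x and y, rim 14 mm above the bench. The other part of the tray, beyond a low divider on its -x side, holds hexagonal fittings.
- round_bottle: Bystander: round white bottle, 54 mm across, 122 mm tall, origin at the centre of its underside. It and the tin may change places with the square bottle.
- tin: Bystander: plain steel can, 60 mm across, 105 mm tall, origin at the centre of its underside.
- pot: Bystander: grey pot, 49 mm across and 46 mm tall, in the other pocket of the holder; origin at the centre of its underside.
- spanner: Bystander: steel spanner, 200 mm long, lying on the bench near the robot; origin at the centre of its underside, handle to its -x.
- pump_gear: Bystander: steel pump gear with a hub, 72 mm across, 44 mm tall; origin at the centre of its underside.
- bearing_race: Bystander: steel bearing race, 72 mm across, 20 mm tall; origin at the centre of its underside.
- seal_ring: Bystander: black rubber seal ring, 60 mm across, 10 mm tall; origin at the centre of its underside.
Not all that is in view belongs to the job. Of the things that look like the part that bears tray_free, take the one that is farthest from the robot's base at the start.

How it is judged:
By the outcome, as a careful person would: the job done as asked, in the order asked, and still so for the second after the job is handed in, with the robot touching nothing.
It also fails if it takes over 64 s, if anything falls off the work surface, if the arm or the gripper's body presses on something with over 40 N, if the wrist force passes 120 N, or if a joint passes its speed limit or range.

### The arm

A 6-joint arm with a two-finger parallel gripper is mounted at the origin on the work surface. World frame = base frame: x ahead of the robot, y to its left, z up, the work surface at z = 0. Lengths are in m, angles in rad, forces in N, time in s.
With the tool pointing down it reaches from about 0.35 to 0.975 m from the base axis. Payload 4.9 kg.
Tool frame: the origin (TCP) lies at the centre of the arm's flange, where the gripper is bolted on; the fingertips stand 173 mm ahead of it and the grasp point (between the pads) lies 155 mm ahead of it; z points along the fingers, y is the direction in which the jaws open and shut (so a half turn about z gives the same grasp; the last joint's range is limited). The gripper opens to 85 mm and grips with 20 to 120 N. Pads are 22 mm wide; open, the fingers measure 114 mm over their backs; the gripper's body (76 mm by 85 mm) begins 54 mm behind the grasp point. The pads swing forward as they close: fully open they stand 13 mm farther back than shut.
Start: joints at [1.035, 0.053, 1.613, -0, 1.476, -0.119], TCP at [0.253, 0.571, 0.405] pointing down, gripper open.
Joint ranges: [-3.01, 3.01], [-1.01, 2.22], [0.06, 2.58], [-1.02, 4.17], [0.09, 2.62], [-3.14, 3.14]. Speed limits (rad/s): [2.57, 2.57, 3.14, 3.14, 3.14, 3.14].

### API

Orientations are given as a rotation vector (axis times angle).
In Python, from workcell import observe, imaging, workorder gives the robot as it stands.
- The arm moves only by the shell command python3 -m crank 'ROWS' [FORCE]. ROWS is JSON, a list that holds one entry, the list of rows, each a list of 5 numbers: the shift along the tool's x, y, z in m, then the turn about the tool's z in rad, then the opening in per cent of the stroke, from 0 (shut) to 100 (fully open). In form: [[[dx, dy, dz, turn, jaw], ...]]. A call has 1 to 5 rows; each row is the pose to reach, as a shift and turn from the pose commanded when the call began, along the tool's axes at that moment; what a row does not reach only later rows make up. A row lasts 1/10 s, in which the tool goes at most 50 mm and 8.59 degrees, less where a joint would pass 70% of its speed; a pose out of reach is approached as far as the arm can. A call with a gripper value outside its range is refused whole. The fingers move at their own pace and stop on an object; FORCE is the grip in N (left out, the last holds). Time passes only in rows, so rows that repeat a pose let the fingers close. It gives the time, the measured TCP pose, the force and the opening at its end, in the units of the state.
- observe(): the state, without advancing time (a new reading comes with each control period).
- imaging.read_camera(name): name is "side" or "top"; returns a dict with "frame" (400x640x3 uint8, red, green, blue), "mtx" (3x3 intrinsics, pixels), "world_to_cam" (4x4, takes a point from world to camera coordinates). Camera axes: x right, y down, z forward; pixel columns grow to the right and rows downward; lengths in m; the calibration is good to about 2 mm. A picture is of the moment at which its call begins. There is no depth.
- workorder.hand_in(): hands the job in, once; it reports no verdict.
Trained networks look in the newest picture that a camera, given by its name, has taken for a name from the list of things; names that differ only in an ending like _2 or _b are one class to them, and where a whole thing is asked for, a point or a joint stands for the part that bears it (a point fixed in the world has none). Each returns a list of dicts, best first, with "p" (0 to 1); they miss things now and then, are a little off and sometimes report something else, mostly with a low value. They report only what shows in the picture. A call takes as long as a camera call. They do not tell look-alikes from the thing itself.
- imaging.boxes_of(camera, target): "at" ([x, y, z] in m, in world coordinates, good to about 4 mm: the middle of the surface that is visible of it).
- imaging.trace(camera, target): "pixels" (400x640 bool, what is visible of it).
- imaging.mark_of(camera, target): "at" ([x, y, z] in m, in world coordinates, good to about 4 mm: a listed point, or the origin of a listed thing).
The state is a dict: "time": time; "joint_positions": joint angles; "dq": joint speeds; "joint_efforts": joint torques, N m; "tcp_pos": TCP position; "tcp_rot": TCP orientation; "wrist_force": force on the tool from outside, world axes, zero at the start; "wrist_torque": the same for the moment, N m; "opening": finger opening in m.
Only numpy, scipy, OpenCV 4.12 (cv2) and the standard library are available. Lean on these libraries where they do the work, as an engineer would, in place of code of your own. Each camera call takes 0.05 s, during which the arm holds its last target. There are 200 camera calls.

## Working session

There is one attempt and no reset: what is moved stays moved. The work goes in short steps, Python scripts to look and compute and a shell command to move; the robot and the scene stay as the last step left them, time stands still between calls to the robot, and variables do not carry over. Pictures are saved under pics/ and viewed, about 8 in all and at most 12, crops included, and the job is handed in when it is done.

```bash
mkdir -p pics; ls; cat > h.py <<'E'
import numpy as np, cv2
from workcell import observe, imaging, workorder
from scipy.spatial.transform import Rotation as R
def shot(cam):
    d=imaging.read_camera(cam); return d
def proj(d,p):
    p=np.atleast_2d(p); c=(d["world_to_cam"]@np.c_[p,np.ones(len(p))].T)[:3]; u=d["mtx"]@c; return (u[:2]/u[2]).T
def ray(d,uv,z):
    T=d["world_to_cam"]; Rm=T[:3,:3]; o=-Rm.T@T[:3,3]
    v=Rm.T@np.linalg.solve(d["mtx"],[uv[0],uv[1],1]); return o+v*(z-o[2])/v[2]
E
python3 - <<'E'
from h import *
ims=[]
for c in("top","side"):
    d=shot(c); cv2.imwrite(f"pics/{c}0.png",d["frame"][:,:,::-1])
    T=d["world_to_cam"]; print(c,"cam at",(-T[:3,:3].T@T[:3,3]).round(3))
    for n in("bottle_mid","cap_mid","free_pocket","tray_free","round_bottle","tin","pot","spanner","pump_gear","bearing_race","seal_ring"):
        for r in imaging.mark_of(c,n)[:3]: print(c,n,round(r["p"],2),np.round(r["at"],3),proj(d,r["at"]).round(0)[0])
s=observe(); print(s)
E
```

```text
pics
top cam at [0.405 0.038 1.203]
top bottle_mid 0.82 [0.508 0.321 0.042] [214. 208.]
top cap_mid 0.71 [0.505 0.318 0.115] [208. 207.]
top cap_mid 0.57 [0.565 0.455 0.   ] [168. 189.]
top cap_mid 0.44 [ 0.559 -0.161  0.008] [402. 191.]
top free_pocket 0.93 [ 0.557 -0.088  0.008] [374. 191.]
top tray_free 0.94 [ 0.308 -0.337  0.004] [473. 288.]
top tray_free 0.38 [ 0.701  0.32  -0.002] [221. 138.]
top round_bottle 0.76 [0.61  0.102 0.001] [302. 172.]
top round_bottle 0.73 [0.458 0.149 0.001] [284. 229.]
top tin 0.73 [0.46  0.15  0.002] [283. 228.]
top pot 0.64 [ 0.558 -0.156  0.008] [400. 191.]
top pot 0.55 [ 0.384 -0.126 -0.002] [389. 258.]
top spanner 0.59 [ 0.385 -0.128 -0.001] [390. 258.]
top spanner 0.55 [0.508 0.319 0.116] [208. 206.]
top pump_gear 0.59 [ 0.702 -0.008 -0.003] [343. 138.]
top bearing_race 0.95 [0.703 0.318 0.004] [221. 137.]
top seal_ring 0.73 [ 0.568  0.456 -0.002] [168. 187.]
side cam at [ 0.291 -0.885  1.23 ]
side bottle_mid 0.63 [0.504 0.318 0.043] [305. 137.]
side bottle_mid 0.61 [ 0.459  0.149 -0.006] [303. 185.]
side free_pocket 0.63 [ 0.559 -0.092  0.00
[... 554 characters left out ...]
18.]
{'time': 1.2, 'joint_positions': array([ 1.03497308e+00,  5.27189680e-02,  1.61288842e+00, -3.04916960e-05,
        1.47601238e+00, -1.19009409e-01]), 'dq': array([ 2.07328830e-03, -6.44121998e-04,  1.70606562e-03, -6.59781053e-04,
        9.40483367e-04, -8.58784693e-05]), 'joint_efforts': array([-2.77112704e-03, -3.93692458e+01, -3.70452619e+01, -4.74580247e-04,
        7.65480145e-04,  4.81248321e-05]), 'tcp_pos': array([0.25303195, 0.57147483, 0.40469873]), 'tcp_rot': array([ 6.49991824e-01,  3.07359549e+00, -5.56670236e-05]), 'wrist_force': array([ 0.52697752, -0.09683226, -0.32009436]), 'wrist_torque': array([ 0.03075153,  0.02865011, -0.03190346]), 'opening': 0.08549570824104728}
```

View pics/top0.png

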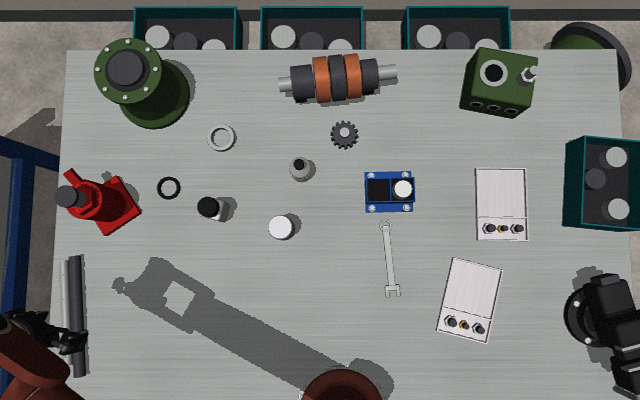

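View pics/side0.png

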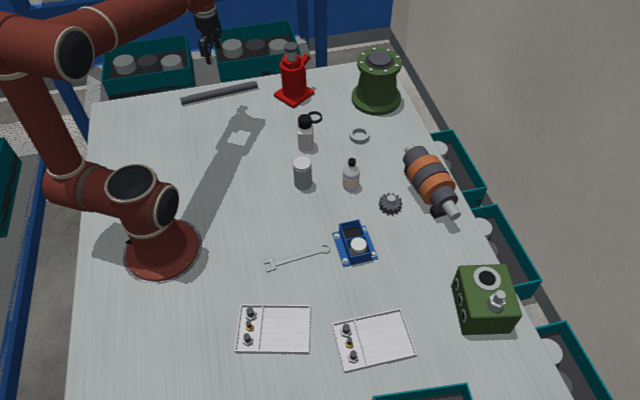

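```bash
python3 - <<'E'
from h import *
t=shot("top"); mt=[imaging.trace("top",n) for n in("bottle_mid","cap","pocket_pad")]
s=shot("side"); ms=[imaging.trace("side",n) for n in("bottle_mid","cap","pocket_pad")]
np.savez("m.npz",t=t["frame"],s=s["frame"])
for d,m in((t,mt),(s,ms)):
    print(d["mtx"].round(2).tolist())
    for x in m:
        for r in x[:2]:
            ys,xs=np.nonzero(r["pixels"]); print(round(r["p"],2),len(xs),xs.min(),xs.max(),ys.min(),ys.max())
def crop(d,u,v,w=24,h=18):
    return cv2.resize(d["frame"][v-h:v+h,u-w:u+w,::-1],(400,300),interpolation=cv2.INTER_CUBIC)
o=np.vstack([np.hstack([crop(t,213,207),crop(t,388,191,32,24)]),np.hstack([crop(s,305,132,32,24),crop(s,355,240,32,24)])])
cv2.imwrite("pics/c1.png",o)
import pickle; pickle.dump((t,s,mt,ms),open("m.pkl","wb"))
E
```

```text
[[460.77, 0.0, 323.76], [0.0, 460.77, 200.44], [0.0, 0.0, 1.0]]
0.68 256 209 229 199 221
0.9 342 197 218 197 217
0.68 425 367 387 181 201
[[489.64, 0.0, 319.93], [0.0, 489.64, 194.44], [0.0, 0.0, 1.0]]
0.75 335 297 312 127 150
0.57 197 297 311 114 129
0.58 190 297 311 114 129
0.19 1161 331 376 220 265
0.56 335 297 312 128 150
0.52 151 343 359 228 238
```

View pics/c1.png

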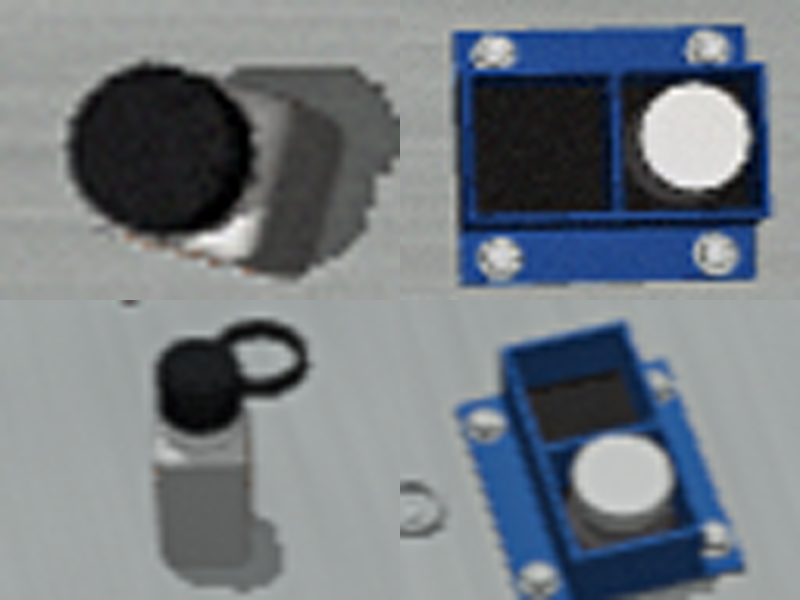

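```bash
cat > fit.py <<'E'
from h import *
from scipy.optimize import minimize
S=6
def poly(d,P): return cv2.convexHull(proj(d,P).astype(np.float32))
def rend(polys,shape=(400,640)):
    m=np.zeros((shape[0]*S,shape[1]*S),np.uint8)
    for p in polys: cv2.fillPoly(m,[np.round(((p.reshape(-1,2)+.5)*S-.5)*16).astype(np.int32)],1,shift=4)
    return m
def down(m): return cv2.resize(m.astype(np.float32),None,fx=1/S,fy=1/S,interpolation=cv2.INTER_AREA)
def sq(x,y,a,h,z,r=0):
    P=[]
    for i,(sx,sy) in enumerate(((1,1),(-1,1),(-1,-1),(1,-1))):
        for t in np.linspace(0,np.pi/2,5) if r else [0]:
            t=t+i*np.pi/2; P.append((sx*(h-r)+r*np.cos(t)*(r>0),sy*(h-r)+r*np.sin(t)*(r>0)))
    P=np.array(P); c,s=np.cos(a),np.sin(a); P=P@np.array([[c,s],[-s,c]])
    return np.c_[P[:,0]+x,P[:,1]+y,np.full(len(P),z)]
def circ(x,y,r,z):
    t=np.linspace(0,2*np.pi,40); return np.c_[x+r*np.cos(t),y+r*np.sin(t),np.full(40,z)]
def bottle(d,x,y,a,z0=0):
    cap=poly(d,np.r_[circ(x,y,.0235,z0+.1),circ(x,y,.0235,z0+.13)])
    body=[poly(d,np.r_[sq(x,y,a,.026,z0,.005),sq(x,y,a,.026,z0+.086,.005)]),poly(d,np.r_[circ(x,y,.0225,z0+.086),circ(x,y,.0225,z0+.09)])]
    C=rend([cap]); B=rend(body); return down(B*(1-C)),down(C)
def pad(d,x,y,a):
    ar,p=cv2.intersectConvexConvex(poly(d,sq(x,y,a,.0285,.010)),poly(d,sq(x,y,a,.0285,.044)))
    return down(rend([p]))
def run(f,x0s,step):
    best=None
    for x0 in x0s:
        sx=np.array([x0]+[np.add(x0,np.eye(len(x0))[i]*step[i]) for i in range(len(x0))])
        r=minimize(f,x0,method="Nelder-Mead",options=dict(initial_simplex=sx,xatol=1e-4,fatol=.05,maxiter=150))
        if best is None or r.fun<best.fun: best=r
    return best
E
python3 - <<'E'
from fit import *; import pickle
t,s,mt,ms=pickle.load(open("m.pkl","rb"))
pick=lambda L,c:min((r["pixels"] for r in L),key=lambda m:np.hypot(*(np.argwhere(m).mean(0)-c)))
Bt,Ct,Pt=pick(mt[0],(210,219)),pick(mt[1],(207,208)),pick(mt[2],(191,377))
Bs,Cs,Ps=pick(ms[0],(140,305)),pick(ms[1],(121,304)),pick(ms[2],(233,351))
def cost(v,use):
    e=0
    for d,B,C,k in((t,Bt,Ct,'t'),(s,Bs,Cs,'s')):
        if k in use:
            b,c=bottle(d,*v); e+=((b-B)**2).sum()+((c-C)**2).sum()
    return e
for use in("t","s","ts"):
    r=run(lambda v:cost(v,use),[(.507,.319,a) for a in(-.6,-.2,.2,.6)],(.004,.004,.2)); print("bottle",use,r.x.round(4),np.degrees(r.x[2]).round(1),round(r.fun,1))
def cp(v,use): return sum(((pad(d,*v)-P)**2).sum() for d,P,k in((t,Pt,'t'),(s,Ps,'s')) if k in use)
for use in("t","s","ts"):
    r=run(lambda v:cp(v,use),[(.558,-.09,a) for a in(-.15,.0,.15)],(.004,.004,.1)); print("pad",use,r.x.round(4),np.degrees(r.x[2]).round(1),round(r.fun,1))
for d,c in((t,"top"),(s,"side")):
    # tray
    for q in imaging.trace(c,"tray_free")[:3]:
        m=q["pixels"].astype(np.uint8); ct=max(cv2.findContours(m,0,1)[0],key=cv2.contourArea).reshape(-1,2)
        W=np.array([ray(d,p,.014)[:2] for p in ct]).astype(np.float32); print(c,q["p"],cv2.minAreaRect(W*1000))
E
```

```text
bottle t [ 0.5061  0.3204 -0.2242] -12.8 65.4
bottle s [ 0.5055  0.3201 -0.1786] -10.2 24.2
bottle ts [ 0.5061  0.3205 -0.2079] -11.9 91.3
pad t [ 0.5562 -0.0931  0.0062] 0.4 10.8
pad s [ 0.5552 -0.0951 -0.001 ] -0.1 9.9
pad ts [ 0.5558 -0.0936  0.0013] 0.1 26.4
top 0.65 ((524.105712890625, -415.12615966796875), (138.65623474121094, 192.22174072265625), 88.95474243164062)
side 0.88 ((521.8035888671875, -418.3702392578125), (136.4041748046875, 194.33168029785156), 89.01432037353516)
side 0.81 ((277.51593017578125, -328.0894470214844), (135.5546112060547, 191.9805145263672), 76.21067810058594)
```

Square bottle: top (210,207), side (305,132), with the wide black cap and square white body. The look-alikes are the round bottle at top (302,168), with a small cap, and the tin at top (281,227). The crop confirms the choice. Trays: far one at top (500,205), near one at top (470,300); the far one, at about (0.553,-0.417), is the right one. The pocket is near (0.556,-0.0935), yaw about 0°, and the bottle is at (0.506,0.3205), yaw about -12°.

```bash
cat > go.py <<'E'
import sys
from h import *
def st():
    s=observe(); M=R.from_rotvec(s["tcp_rot"]).as_matrix(); jaw=np.degrees(np.arctan2(M[1,1],M[0,1]))
    print("t",round(s["time"],2),"tcp",s["tcp_pos"].round(4),"jaw",jaw.round(2),"j6",s["joint_positions"][5].round(3),"F",s["wrist_force"].round(1),"T",s["wrist_torque"].round(2),"open",round(s["opening"],4)); return s,M,jaw
def goal(x,y,z,j):
    s,M,jaw=st(); d=M.T@(np.array([x,y,z])-s["tcp_pos"]); print("shift",d.round(4),"turn",round(np.radians((jaw-j+180)%360-180),3))
if len(sys.argv)>4: goal(*map(float,sys.argv[1:5]))
else: st()
E
python3 -m crank '[[[-0.042,-0.016,0,0,100],[-0.084,-0.032,0,0,100],[-0.125,-0.048,0,0,100],[-0.166,-0.063,0,0,100]]]'
python3 -m crank '[[[-0.042,-0.016,0,0,100],[-0.084,-0.032,0,0,100],[-0.125,-0.048,0,0,100],[-0.166,-0.063,0,0,100]]]'
python3 -m crank '[[[0,0,0,0.14,100],[0,0,0,0.28,100],[0,0,0,0.42,100],[0,0,0,0.56,100],[0,0,0,0.7,100]]]'
python3 -m crank '[[[0,0,0,0.14,100],[0,0,0,0.28,100],[0,0,0,0.42,100],[0,0,0,0.56,100],[0,0,0,0.663,100]]]'
python3 go.py 0.506 0.3205 0.235 -12
```

```text
time: 2.1
tcp_pos: [0.3801, 0.4454, 0.4049]
tcp_rot: [0.649, 3.074, 0.0]
wrist_force: [1.0, 0.6, 0.1]
opening: 0.0857
time: 2.5
tcp_pos: [0.5066, 0.3203, 0.4049]
tcp_rot: [0.65, 3.073, 0.0]
wrist_force: [0.7, 0.4, 0.2]
opening: 0.0853
time: 3.0
tcp_pos: [0.5057, 0.3218, 0.4047]
tcp_rot: [1.672, 2.659, 0.0]
wrist_force: [0.4, 0.0, -0.1]
opening: 0.0855
time: 3.5
tcp_pos: [0.5056, 0.3219, 0.4047]
tcp_rot: [2.446, 1.972, 0.0]
wrist_force: [0.7, 0.6, 0.0]
opening: 0.0854
t 3.5 tcp [0.5056 0.3219 0.4047] jaw -12.25 j6 0.657 F [0.7 0.6 0. ] T [ 0.03 -0.03  0.  ] open 0.0854
shift [-0.0012  0.0007  0.1697] turn -0.004
```

```bash
python3 -m crank '[[[-0.001,0.0005,0.045,0,100],[-0.001,0.0005,0.09,0,100],[-0.001,0.0005,0.135,0,100],[-0.001,0.0005,0.16,0,100],[-0.001,0.0005,0.1695,0,100]]]'
python3 -m crank '[[[0,0,0,0,65],[0,0,0,0,65],[0,0,0,0,65],[0,0,0,0,65],[0,0,0,0,65]]]' 40
python3 go.py
python3 - <<'E'
from h import *
d=[shot(c) for c in("side","top")]
from go import st
o=[cv2.resize(f["frame"][v-30:v+30,u-40:u+40,::-1],(400,300),interpolation=cv2.INTER_CUBIC) for f,u,v in((d[0],305,120),(d[1],210,205))]
cv2.imwrite("pics/c2.png",np.hstack(o))
E
```

```text
time: 4.0
tcp_pos: [0.5044, 0.3201, 0.2311]
tcp_rot: [-2.44, -1.977, 0.01]
wrist_force: [-0.6, -0.2, 0.4]
opening: 0.0853
time: 4.5
tcp_pos: [0.5068, 0.3214, 0.2384]
tcp_rot: [2.441, 1.977, 0.007]
wrist_force: [-2.0, 0.3, 6.3]
opening: 0.0557
t 4.5 tcp [0.5068 0.3214 0.2384] jaw -11.98 j6 0.65 F [-2.   0.3  6.3] T [ 0.02  0.28 -0.09] open 0.0557
t 4.6 tcp [0.5068 0.3215 0.2384] jaw -11.98 j6 0.65 F [-0.8 -0.4  7.3] T [-0.03  0.26 -0.05] open 0.0552
```

View pics/c2.png

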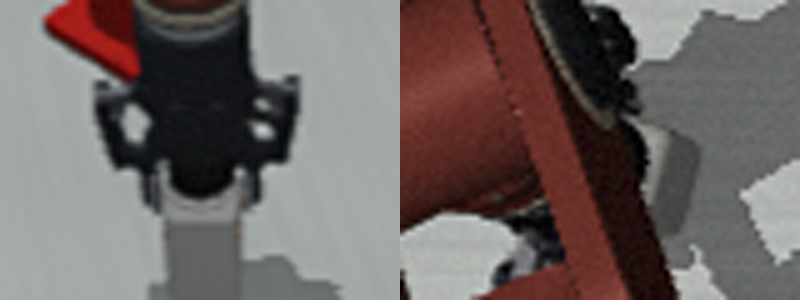

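```bash
python3 -m crank '[[[0,0,-0.003,0,65],[0,0,-0.003,0,65]]]'
python3 -m crank '[[[0,0,-0.003,0,65],[0,0,-0.003,0,65]]]'
python3 go.py
```

```text
time: 4.8
tcp_pos: [0.5066, 0.3211, 0.2404]
tcp_rot: [2.44, 1.977, 0.006]
wrist_force: [-0.2, 0.9, 5.2]
opening: 0.0556
time: 5.0
tcp_pos: [0.5059, 0.3207, 0.2415]
tcp_rot: [2.441, 1.977, 0.001]
wrist_force: [1.1, -1.1, 1.4]
opening: 0.0553
t 5.0 tcp [0.5059 0.3207 0.2415] jaw -11.97 j6 0.65 F [ 1.1 -1.1  1.4] T [ 0.01 -0.06  0.01] open 0.0553
```

```bash
python3 - <<'E'
from h import *
d=shot("side")
for z in(.06,.07,.08,.086): print(z,proj(d,[[.478,.326,z],[.534,.315,z]]).round(1).tolist())
cv2.imwrite("pics/c3.png",cv2.resize(d["frame"][105:145,280:333,::-1],(795,600),interpolation=cv2.INTER_CUBIC))
E
```

```text
0.06 [[296.5, 133.3], [313.1, 132.7]]
0.07 [[296.3, 131.2], [313.0, 130.5]]
0.08 [[296.2, 129.0], [313.0, 128.4]]
0.086 [[296.1, 127.7], [312.9, 127.1]]
```

View pics/c3.png

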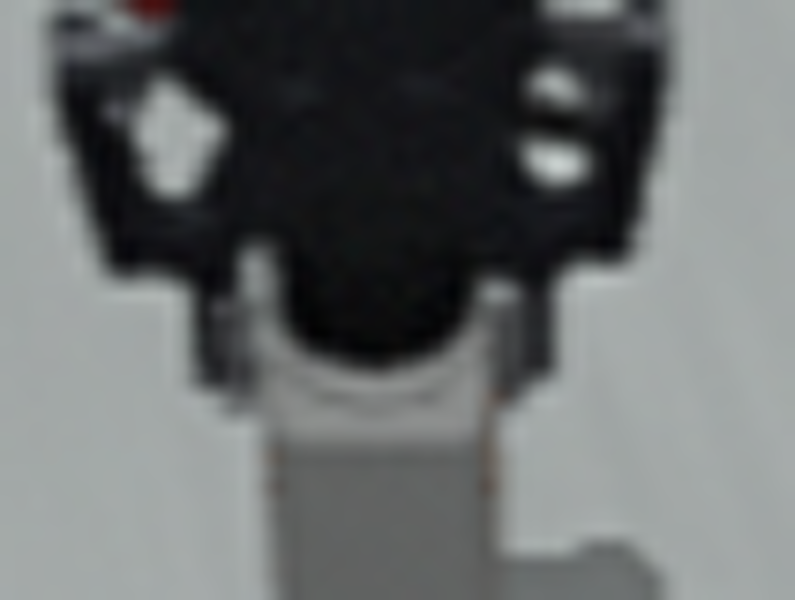

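```bash
python3 -m crank '[[[0,0,0,0,40],[0,0,0,0,40],[0,0,0,0,40],[0,0,0,0,40],[0,0,0,0,40]]]' 60
python3 -m crank '[[[0,0,-0.005,0,40],[0,0,-0.015,0,40],[0,0,-0.03,0,40],[0,0,-0.05,0,40],[0,0,-0.05,0,40]]]'
python3 go.py 0.5555 -0.0940 0.321 0
```

```text
time: 5.55
tcp_pos: [0.5064, 0.3208, 0.2419]
tcp_rot: [2.44, 1.977, 0.003]
wrist_force: [3.3, -1.6, 5.2]
opening: 0.0507
time: 6.05
tcp_pos: [0.5066, 0.3214, 0.2951]
tcp_rot: [2.44, 1.977, 0.009]
wrist_force: [0.2, -0.0, -2.6]
opening: 0.0506
t 6.05 tcp [0.5066 0.3214 0.2951] jaw -11.96 j6 0.65 F [ 0.2 -0.  -2.6] T [ 0.02 -0.05 -0.03] open 0.0506
shift [-0.3962  0.134  -0.0269] turn -0.209
```

```bash
python3 -m crank '[[[0,0,-0.03,-0.05,40],[0,0,-0.06,-0.1,40],[0,0,-0.09,-0.16,40],[0,0,-0.09,-0.209,40],[0,0,-0.09,-0.209,40]]]'
python3 -m crank '[[[-0.03,0.004,0,0,40],[-0.07,0.009,0,0,40],[-0.115,0.014,0,0,40],[-0.16,0.019,0,0,40],[-0.2,0.024,0,0,40]]]'
python3 -m crank '[[[-0.045,0.005,0,0,40],[-0.09,0.01,0,0,40],[-0.135,0.016,0,0,40],[-0.18,0.021,0,0,40],[-0.215,0.025,0,0,40]]]'
python3 -m crank '[[[0,0,0,0,40],[0,0,0,0,40]]]'
python3 go.py 0.5555 -0.0940 0.300 0
```

```text
time: 6.55
tcp_pos: [0.5058, 0.3209, 0.382]
tcp_rot: [2.221, 2.221, 0.002]
wrist_force: [0.1, 0.2, -3.9]
opening: 0.0508
time: 7.05
tcp_pos: [0.5292, 0.119, 0.3791]
tcp_rot: [-2.221, -2.219, 0.004]
wrist_force: [-0.2, -0.1, -3.4]
opening: 0.0507
time: 7.55
tcp_pos: [0.5542, -0.0964, 0.3792]
tcp_rot: [-2.222, -2.217, 0.003]
wrist_force: [0.7, 0.3, -3.2]
opening: 0.0509
time: 7.75
tcp_pos: [0.5544, -0.0948, 0.3793]
tcp_rot: [-2.222, -2.216, 0.002]
wrist_force: [-0.1, 0.4, -3.6]
opening: 0.0502
t 7.75 tcp [ 0.5544 -0.0948  0.3793] jaw -0.15 j6 -0.299 F [-0.1  0.4 -3.6] T [0.04 0.01 0.  ] open 0.0502
shift [0.0006 0.0013 0.0793] turn -0.003
```

```bash
python3 -m crank '[[[0.0005,0.001,0.03,0,40],[0.0005,0.001,0.055,0,40],[0.0005,0.001,0.072,0,40],[0.0005,0.001,0.074,0,40],[0.0005,0.001,0.074,0,40]]]'
python3 go.py
python3 - <<'E'
from fit import *
from go import st
im=[]
for c in("side","top"):
    d=shot(c)
    for r in imaging.trace(c,"bottle_mid")[:2]:
        m=r["pixels"]; ys,xs=np.nonzero(m); print(c,r["p"],m.sum(),xs.min(),xs.max(),ys.min(),ys.max())
    for n in("bottle_mid","cap_mid","free_pocket"): print(c,n,[(round(q["p"],2),np.round(q["at"],3)) for q in imaging.mark_of(c,n)[:2]])
    u,v=(352,232) if c=="side" else (385,190)
    np.savez(f"hold_{c}.npz",f=d["frame"])
    im.append(cv2.resize(d["frame"][v-40:v+30,u-46:u+47,::-1],(400,300),interpolation=cv2.INTER_CUBIC))
cv2.imwrite("pics/c4.png",np.hstack(im))
E
```

```text
time: 8.25
tcp_pos: [0.5556, -0.0926, 0.3064]
tcp_rot: [-2.219, -2.221, 0.001]
wrist_force: [0.6, -0.5, -2.7]
opening: 0.0508
t 8.25 tcp [ 0.5556 -0.0926  0.3064] jaw 0.07 j6 -0.299 F [ 0.6 -0.5 -2.7] T [-0.02 -0.01  0.04] open 0.0508
t 8.25 tcp [ 0.5556 -0.0926  0.3064] jaw 0.07 j6 -0.299 F [ 0.6 -0.5 -2.7] T [-0.02 -0.01  0.04] open 0.0508
side 0.92 440 341 362 208 232
side bottle_mid [(0.93, array([ 0.553, -0.095,  0.11 ]))]
side cap_mid [(0.47, array([ 0.558, -0.096,  0.182]))]
side free_pocket [(0.7, array([ 0.558, -0.09 ,  0.006]))]
top 0.56 92 370 378 185 198
top bottle_mid [(0.53, array([0.703, 0.317, 0.001])), (0.39, array([ 0.561, -0.095,  0.111]))]
top cap_mid []
top free_pocket [(0.62, array([ 0.557, -0.09 ,  0.011]))]
```

View pics/c4.png

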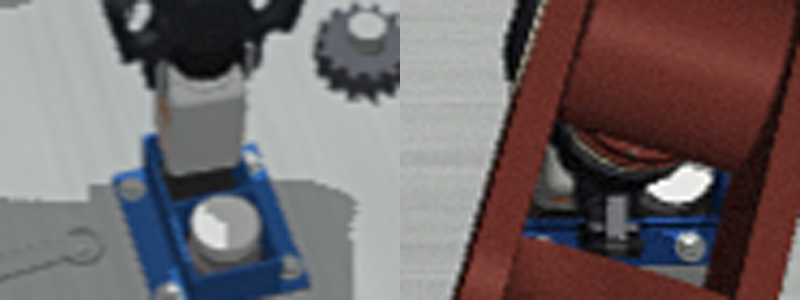

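```bash
python3 - <<'E'
from fit import *
from go import st
d=shot("side"); m=imaging.trace("side","bottle_mid")[0]["pixels"]
z0=.065
def f(v):
    b=down(rend([poly(d,np.r_[sq(v[0],v[1],v[2],.026,z0,.005),sq(v[0],v[1],v[2],.026,z0+.086,.005)])]))
    return ((b-m)[220:]**2).sum()
for a in(-.1,.1):
    r=run(f,[(.556,-.093,a)],(.004,.004,.1)); print(r.x.round(4),round(r.fun,1))
print(f((.5556,-.0926,0)),f((.5556,-.0946,0)),f((.5556,-.0906,0)))
E
```

```text
t 8.75 tcp [ 0.5559 -0.0938  0.3076] jaw -0.01 j6 -0.299 F [ 0.1 -1.3 -3.7] T [ 0.03 -0.03 -0.01] open 0.0511
[ 0.5564 -0.0912 -0.0676] 5.6
[ 0.5562 -0.0911 -0.0591] 5.8
10.1049385 20.977623 9.313272
```

```bash
python3 - <<'E'
from h import *; import pickle
t,s,mt,ms=pickle.load(open("m.pkl","rb"))
f=t["frame"].astype(int)
print(ray(t,(390.15,189.45),.044))
b=f[:,:,2]
print("row prof",list(zip(range(362,395),b[184:197,362:395].mean(0).round(0).astype(int))))
print("col prof",list(zip(range(172,208),b[172:208,371:386].mean(1).round(0).astype(int))))
x,y=.5558,-.0936
for nm,p in(("rim in",[(x,y+.0285,.044),(x,y-.0285,.044),(x+.0285,y,.044),(x-.0285,y,.044)]),("rim out",[(x,y+.0315,.044),(x,y-.0315,.044),(x+.0315,y,.044),(x-.0315,y,.044)]),("pad",[(x,y+.0285,.01),(x,y-.0285,.01),(x+.0285,y,.01),(x-.0285,y,.01)])): print(nm,proj(t,p).round(1).tolist())
E
```

```text
[ 0.55694895 -0.12398629  0.044     ]
row prof [(362, np.int64(157)), (363, np.int64(160)), (364, np.int64(136)), (365, np.int64(64)), (366, np.int64(107)), (367, np.int64(83)), (368, np.int64(32)), (369, np.int64(23)), (370, np.int64(24)), (371, np.int64(25)), (372, np.int64(24)), (373, np.int64(24)), (374, np.int64(24)), (375, np.int64(24)), (376, np.int64(23)), (377, np.int64(24)), (378, np.int64(23)), (379, np.int64(25)), (380, np.int64(22)), (381, np.int64(25)), (382, np.int64(24)), (383, np.int64(24)), (384, np.int64(25)), (385, np.int64(24)), (386, np.int64(24)), (387, np.int64(23)), (388, np.int64(40)), (389, np.int64(46)), (390, np.int64(132)), (391, np.int64(76)), (392, np.int64(38)), (393, np.int64(46)), (394, np.int64(74))]
col prof [(172, np.int64(143)), (173, np.int64(151)), (174, np.int64(156)), (175, np.int64(151)), (176, np.int64(153)), (177, np.int64(146)), (178, np.int64(135)), (179, np.int64(38)), (180, np.int64(43)), (181, np.int64(24)), (182, np.int64(23)), (183, np.int64(24)), (184, np.int64(24)), (185, np.int64(24)), (186, np.int64(24)), (187, np.int64(25)), (188, np.int64(25)), (189, np.int64(24)), (190, np.int64(24)), (191, np.int64(26)), (192, np.int64(24)), (193, np.int64(23)), (194, np.int64(25)), (195, np.int64(24)), (196, np.int64(23)), (197, np.int64(24)), (198, np.int64(23)), (199, np.int64(21)), (200, np.int64(30)), (201, np.int64(122)), (202, np.int64(79)), (203, np.int64(51)), (204, np.int64(149)), (205, np.int64(149)), (206, np.int64(150)), (207, np.int64(158))]
rim in [[366.9, 189.9], [389.4, 189.9], [378.0, 178.8], [378.3, 201.1]]
rim out [[365.7, 189.9], [390.6, 189.9], [378.0, 177.6], [378.3, 202.3]]
pad [[365.8, 191.6], [387.6, 191.6], [376.6, 180.8], [376.8, 202.5]]
```

```bash
for i in 1; do python3 -m crank '[[[0,0.0008,0,0,40],[0,0.0008,0,0,40]]]'; python3 -m crank '[[[0,0,0,0,40]]]';python3 -m crank '[[[0,0,0,0,40]]]';python3 -m crank '[[[0,0,0,0,40]]]'; done | grep tcp_pos
python3 -m crank '[[[0,0,0.008,0,40],[0,0,0.014,0,40],[0,0,0.016,0,40]]]'
python3 -m crank '[[[0,0,0.004,0,40],[0,0,0.004,0,40]]]'
python3 -m crank '[[[0,0,0.003,0,40],[0,0,0.003,0,40]]]'
python3 -m crank '[[[0,0,0.003,0,40],[0,0,0.003,0,40]]]'
python3 go.py
```

```text
tcp_pos: [0.5567, -0.0938, 0.3072]
tcp_pos: [0.5567, -0.0937, 0.3072]
tcp_pos: [0.5567, -0.0937, 0.3072]
tcp_pos: [0.5566, -0.0937, 0.3072]
time: 9.65
tcp_pos: [0.5562, -0.0936, 0.2895]
tcp_rot: [-2.22, -2.22, 0.002]
wrist_force: [-0.2, -0.7, -3.8]
opening: 0.0509
time: 9.85
tcp_pos: [0.5564, -0.0937, 0.2863]
tcp_rot: [-2.221, -2.22, 0.001]
wrist_force: [0.4, 0.1, -2.8]
opening: 0.0509
time: 10.05
tcp_pos: [0.5566, -0.0937, 0.284]
tcp_rot: [-2.221, -2.221, -0.0]
wrist_force: [0.2, 0.8, -4.2]
opening: 0.0507
time: 10.25
tcp_pos: [0.5566, -0.0936, 0.2809]
tcp_rot: [-2.221, -2.221, 0.0]
wrist_force: [1.2, 0.6, -4.3]
opening: 0.0507
t 10.25 tcp [ 0.5566 -0.0936  0.2809] jaw 0.0 j6 -0.299 F [ 1.2  0.6 -4.3] T [ 0.13 -0.06  0.04] open 0.0507
```

```bash
python3 -m crank '[[[0,0,0.003,0,40],[0,0,0.006,0,40],[0,0,0.006,0,40]]]'
python3 -m crank '[[[0,0,0.003,0,40],[0,0,0.006,0,40],[0,0,0.006,0,40]]]'
python3 -m crank '[[[0,0,0.003,0,40],[0,0,0.006,0,40],[0,0,0.006,0,40]]]'
python3 go.py
```

```text
time: 10.55
tcp_pos: [0.5565, -0.0936, 0.2745]
tcp_rot: [-2.221, -2.221, 0.001]
wrist_force: [0.8, 0.7, -4.7]
opening: 0.0505
time: 10.85
tcp_pos: [0.5565, -0.0937, 0.2685]
tcp_rot: [-2.221, -2.221, 0.001]
wrist_force: [-0.1, 0.2, -4.0]
opening: 0.0507
time: 11.15
tcp_pos: [0.5565, -0.0937, 0.2626]
tcp_rot: [-2.221, -2.221, 0.001]
wrist_force: [0.2, 1.6, -4.6]
opening: 0.0504
t 11.15 tcp [ 0.5565 -0.0937  0.2626] jaw 0.0 j6 -0.299 F [ 0.2  1.6 -4.6] T [0.25 0.01 0.01] open 0.0504
```

```bash
python3 -m crank '[[[0.0005,0,0.003,0,40],[0.0005,0,0.006,0,40],[0.0005,0,0.008,0,40],[0.0005,0,0.008,0,40]]]'
python3 -m crank '[[[0,0,0.002,0,40],[0,0,0.002,0,40]]]'
python3 -m crank '[[[0,0,0.0015,0,40],[0,0,0.0015,0,40]]]'
python3 -m crank '[[[0,0,0.001,0,40],[0,0,0.001,0,40]]]'
python3 go.py
```

```text
time: 11.55
tcp_pos: [0.5564, -0.0933, 0.2546]
tcp_rot: [-2.221, -2.221, 0.001]
wrist_force: [-0.6, 1.0, -3.4]
opening: 0.0507
time: 11.75
tcp_pos: [0.5566, -0.0933, 0.2529]
tcp_rot: [-2.221, -2.221, 0.0]
wrist_force: [-0.7, -0.3, -3.7]
opening: 0.0505
time: 11.95
tcp_pos: [0.5568, -0.0933, 0.2519]
tcp_rot: [2.221, 2.221, 0.0]
wrist_force: [-0.8, 0.9, -2.4]
opening: 0.0507
time: 12.15
tcp_pos: [0.5569, -0.0934, 0.2515]
tcp_rot: [2.221, 2.221, -0.0]
wrist_force: [-1.7, -0.2, 0.7]
opening: 0.0503
t 12.15 tcp [ 0.5569 -0.0934  0.2515] jaw 0.0 j6 -0.298 F [-1.7 -0.2  0.7] T [0.01 0.35 0.01] open 0.0503
```

```bash
python3 -m crank '[[[0,0,0,0,70],[0,0,0,0,85],[0,0,0,0,100],[0,0,0,0,100],[0,0,0,0,100]]]'
python3 -m crank '[[[0,0,-0.01,0,100],[0,0,-0.02,0,100],[0,0,-0.033,0,100],[0,0,-0.033,0,100]]]'
python3 go.py 0.5567 -0.0937 0.284 0
python3 - <<'E'
from h import *
d=shot("side")
for n in("bottle_mid","cap_mid"): print(n,[(round(q["p"],2),np.round(q["at"],3)) for q in imaging.mark_of("side",n)[:2]])
cv2.imwrite("pics/c5.png",cv2.resize(d["frame"][185:265,300:407,::-1],(800,598),interpolation=cv2.INTER_CUBIC))
print(proj(d,[[.53,-.094,.112],[.58,-.094,.112],[.5567,-.094,.14],[.5567,-.094,.044]]).round(1).tolist())
E
```

```text
time: 12.65
tcp_pos: [0.5567, -0.0932, 0.2507]
tcp_rot: [2.221, 2.221, 0.0]
wrist_force: [-0.5, -0.7, -0.8]
opening: 0.0855
time: 13.05
tcp_pos: [0.5577, -0.0935, 0.2872]
tcp_rot: [2.218, 2.218, 0.004]
wrist_force: [1.3, 0.5, 0.6]
opening: 0.0857
t 13.05 tcp [ 0.5577 -0.0935  0.2872] jaw 0.0 j6 -0.298 F [1.3 0.5 0.6] T [0.01 0.03 0.08] open 0.0857
shift [-0.0002 -0.001   0.0032] turn 0.0
bottle_mid [(0.66, array([ 0.555, -0.096,  0.052]))]
cap_mid [(0.62, array([ 0.561, -0.096,  0.126]))]
[[343.4, 217.0], [360.4, 213.6], [352.8, 209.2], [351.6, 229.0]]
```

View pics/c5.png

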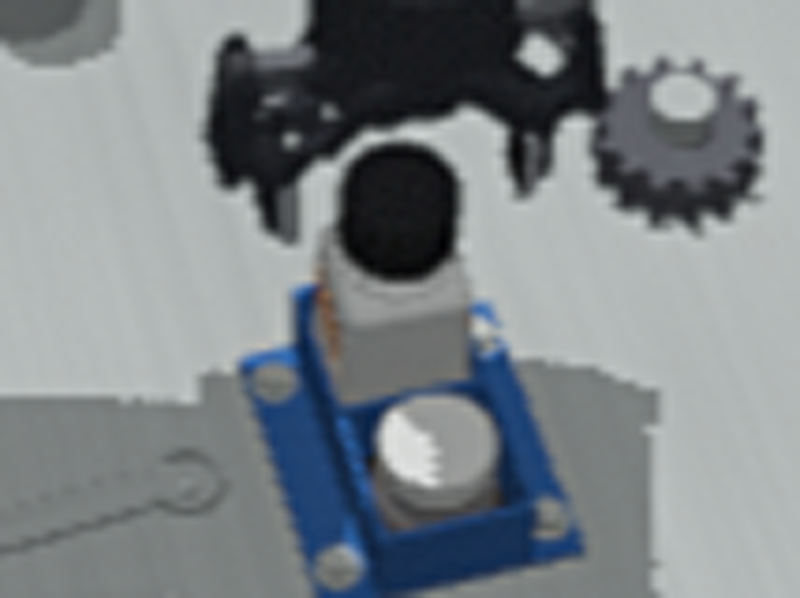

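Picture shows the bottle standing in the free pocket, pot undisturbed beside it, the open fingers around the cap (crop 400,210).

```bash
python3 -m crank '[[[0,-0.0005,0.0015,0,75],[0,-0.0005,0.0015,0,62],[0,-0.0005,0.0015,0,62],[0,-0.0005,0.0015,0,62]]]' 70
python3 -m crank '[[[0,0,0,0,35],[0,0,0,0,35],[0,0,0,0,35],[0,0,0,0,35],[0,0,0,0,35]]]' 70
python3 go.py
python3 -m crank '[[[0,0,0.001,0,35],[0,0,0.002,0,35],[0,0,0.002,0,35]]]'
python3 -m crank '[[[0,0,0.001,0,35],[0,0,0.002,0,35],[0,0,0.002,0,35]]]'
python3 go.py
```

```text
time: 13.6
tcp_pos: [0.5561, -0.0932, 0.2819]
tcp_rot: [-2.221, -2.221, 0.0]
wrist_force: [-0.6, 0.0, 0.5]
opening: 0.0531
time: 14.1
tcp_pos: [0.5562, -0.0932, 0.2823]
tcp_rot: [2.221, 2.221, 0.0]
wrist_force: [0.9, 0.4, 0.7]
opening: 0.0457
t 14.1 tcp [ 0.5562 -0.0932  0.2823] jaw -0.0 j6 -0.298 F [0.9 0.4 0.7] T [-0.01 -0.14  0.01] open 0.0457
time: 14.4
tcp_pos: [0.5565, -0.0933, 0.2811]
tcp_rot: [2.221, 2.221, 0.001]
wrist_force: [-0.2, 0.8, 4.7]
opening: 0.0458
time: 14.7
tcp_pos: [0.5565, -0.0933, 0.2794]
tcp_rot: [2.221, 2.221, 0.001]
wrist_force: [-2.4, 0.7, 7.0]
opening: 0.0456
t 14.7 tcp [ 0.5565 -0.0933  0.2794] jaw 0.0 j6 -0.298 F [-2.4  0.7  7. ] T [ 0.07  0.16 -0.02] open 0.0456
```

```bash
for k in 1; do python3 -m crank '[[[0,0,0.001,0,35],[0,0,0.002,0,35],[0,0,0.002,0,35]]]'
python3 -m crank '[[[0,0,0.001,0,35],[0,0,0.001,0,35]]]'
python3 -m crank '[[[0,0,0.001,0,35],[0,0,0.001,0,35]]]'; done | grep -E "pos|force"; python3 go.py
```

```text
tcp_pos: [0.5566, -0.0933, 0.2777]
wrist_force: [-1.4, 0.8, 7.8]
tcp_pos: [0.5567, -0.0933, 0.2769]
wrist_force: [-1.6, 1.2, 7.6]
tcp_pos: [0.5567, -0.0934, 0.276]
wrist_force: [-2.1, 0.3, 9.3]
t 15.4 tcp [ 0.5567 -0.0934  0.276 ] jaw 0.0 j6 -0.298 F [-2.1  0.3  9.3] T [0.1  0.36 0.02] open 0.046
```

```bash
for k in 1; do python3 -m crank '[[[0,0,0.001,0,35],[0,0,0.001,0,35]]]'
python3 -m crank '[[[0,0,0.001,0,35],[0,0,0.001,0,35]]]'; done | grep -E "pos|force"; python3 go.py
```

```text
tcp_pos: [0.5567, -0.0934, 0.2752]
wrist_force: [-1.9, 1.2, 8.7]
tcp_pos: [0.5568, -0.0934, 0.2743]
wrist_force: [-2.3, 0.2, 10.3]
t 15.8 tcp [ 0.5568 -0.0934  0.2743] jaw 0.0 j6 -0.298 F [-2.3  0.2 10.3] T [0.15 0.4  0.06] open 0.0458
```

```bash
for k in 1; do python3 -m crank '[[[0,0,0.001,0,35],[0,0,0.001,0,35]]]'
python3 -m crank '[[[0,0,0.001,0,35],[0,0,0.001,0,35]]]'; done | grep -E "pos|force"; python3 go.py
```

```text
tcp_pos: [0.5568, -0.0934, 0.2735]
wrist_force: [-2.9, 0.9, 9.8]
tcp_pos: [0.557, -0.0935, 0.2733]
wrist_force: [-3.9, 1.4, 12.5]
t 16.2 tcp [ 0.557  -0.0935  0.2733] jaw 0.01 j6 -0.298 F [-3.9  1.4 12.5] T [ 0.21  0.69 -0.04] open 0.046
```

```bash
for k in 1; do python3 -m crank '[[[0,0,0.001,0,35],[0,0,0.001,0,35]]]'
python3 -m crank '[[[0,0,0.001,0,35],[0,0,0.001,0,35]]]'; done | grep -E "pos|force"; python3 go.py
```

```text
tcp_pos: [0.5572, -0.0935, 0.2731]
wrist_force: [-5.7, 1.5, 16.6]
tcp_pos: [0.5574, -0.0935, 0.2729]
wrist_force: [-5.8, 2.7, 19.4]
t 16.6 tcp [ 0.5574 -0.0935  0.2729] jaw 0.01 j6 -0.298 F [-5.8  2.7 19.4] T [ 0.34  1.26 -0.01] open 0.0456
```

Stop found: the travel stalled about 9 mm down and force rose to 19 N. Turning anticlockwise under that pressure.

```bash
python3 -m crank '[[[0,-0.001,0,0,35],[0,-0.001,0,-0.06,35],[0,-0.001,0,-0.14,35],[0,-0.001,0,-0.22,35],[0,-0.001,0,-0.30,35]]]'; python3 go.py
```

```text
time: 17.1
tcp_pos: [0.5568, -0.0936, 0.273]
tcp_rot: [1.857, 2.527, 0.004]
wrist_force: [-1.7, 1.8, 17.1]
opening: 0.0456
t 17.1 tcp [ 0.5568 -0.0936  0.273 ] jaw 17.37 j6 -0.602 F [-1.7  1.8 17.1] T [ 0.28  0.51 -0.06] open 0.0456
```

```bash
python3 -m crank '[[[0,0,0,-0.1,35],[0,0,0,-0.2,35],[0,0,0,-0.3,35],[0,0,0,-0.4,35],[0,0,0,-0.5,35]]]'; python3 go.py; python3 -m crank '[[[0,0,0,-0.1,35],[0,0,0,-0.2,35],[0,0,0,-0.3,35],[0,0,0,-0.4,35],[0,0,0,-0.5,35]]]'; python3 go.py
```

```text
time: 17.6
tcp_pos: [0.5567, -0.0937, 0.2729]
tcp_rot: [1.173, 2.908, 0.0]
wrist_force: [-4.0, 0.1, 17.1]
opening: 0.0459
t 17.6 tcp [ 0.5567 -0.0937  0.2729] jaw 46.06 j6 -1.102 F [-4.   0.1 17.1] T [ 0.17  0.72 -0.14] open 0.0459
time: 18.1
tcp_pos: [0.5566, -0.0938, 0.2729]
tcp_rot: [0.418, 3.109, -0.002]
wrist_force: [-4.2, 0.1, 18.3]
opening: 0.0459
t 18.1 tcp [ 0.5566 -0.0938  0.2729] jaw 74.7 j6 -1.602 F [-4.2  0.1 18.3] T [ 0.04  0.94 -0.21] open 0.0459
```

```bash
python3 -m crank '[[[0,0,0,-0.1,35],[0,0,0,-0.2,35],[0,0,0,-0.26,35],[0,0,0,-0.26,35]]]'; python3 go.py; python3 -m crank '[[[0,0,-0.003,0,35],[0,0,-0.006,0,35],[0,0,-0.009,0,35],[0,0,-0.012,0,35],[0,0,-0.014,0,35]]]'; python3 go.py;  python3 -m crank '[[[0,0,-0.003,0,35],[0,0,-0.006,0,35],[0,0,-0.006,0,35]]]'; python3 go.py
```

```text
time: 18.5
tcp_pos: [0.5565, -0.0939, 0.2728]
tcp_rot: [0.015, 3.138, -0.004]
wrist_force: [-5.2, 0.5, 18.7]
opening: 0.0459
t 18.5 tcp [ 0.5565 -0.0939  0.2728] jaw 89.43 j6 -1.859 F [-5.2  0.5 18.7] T [ 0.05  0.95 -0.04] open 0.0459
time: 19.0
tcp_pos: [0.5553, -0.0934, 0.2826]
tcp_rot: [0.017, 3.141, -0.001]
wrist_force: [0.9, -0.9, 0.7]
opening: 0.0455
t 19.0 tcp [ 0.5553 -0.0934  0.2826] jaw 89.38 j6 -1.859 F [ 0.9 -0.9  0.7] T [-0.13 -0.05  0.04] open 0.0455
time: 19.3
tcp_pos: [0.5549, -0.0931, 0.2877]
tcp_rot: [-0.017, -3.14, -0.001]
wrist_force: [-0.3, -0.8, -0.4]
opening: 0.0455
t 19.3 tcp [ 0.5549 -0.0931  0.2877] jaw 89.39 j6 -1.859 F [-0.3 -0.8 -0.4] T [-0.13  0.03 -0.05] open 0.0455
```

```bash
python3 -m crank '[[[0,0,-0.006,0,35],[0,0,-0.012,0,35],[0,0,-0.018,0,35],[0,0,-0.024,0,35],[0,0,-0.03,0,35]]]'; python3 -m crank '[[[0,0,-0.02,0,35],[0,0,-0.04,0,35],[0,0,-0.055,0,35],[0,0,-0.055,0,35]]]'; python3 go.py 0.553 -0.418 0.30 89
python3 - <<'E'
from h import *
d=shot("side")
for n in("bottle_mid","cap_mid","tray_free"): print(n,[(round(q["p"],2),np.round(q["at"],3)) for q in imaging.mark_of("side",n)[:2]])
cv2.imwrite("pics/c6.png",cv2.resize(d["frame"][165:265,290:423,::-1],(798,600),interpolation=cv2.INTER_CUBIC))
E
```

```text
time: 19.8
tcp_pos: [0.5552, -0.0932, 0.319]
tcp_rot: [0.017, 3.141, -0.0]
wrist_force: [-0.4, 0.0, -1.1]
opening: 0.0455
time: 20.2
tcp_pos: [0.5558, -0.0934, 0.3766]
tcp_rot: [0.017, 3.136, -0.002]
wrist_force: [0.5, 0.1, -0.1]
opening: 0.0459
t 20.2 tcp [ 0.5558 -0.0934  0.3766] jaw 89.39 j6 -1.859 F [ 0.5  0.1 -0.1] T [ 0.01  0.04 -0.02] open 0.0459
shift [-2.000e-04 -3.245e-01  7.710e-02] turn 0.007
bottle_mid [(0.92, array([ 0.553, -0.092,  0.055]))]
cap_mid [(0.55, array([ 0.704, -0.011, -0.   ])), (0.48, array([ 0.559, -0.094,  0.22 ]))]
tray_free [(0.98, array([ 0.308, -0.336,  0.002])), (0.84, array([ 0.551, -0.416,  0.003]))]
```

View pics/c6.png

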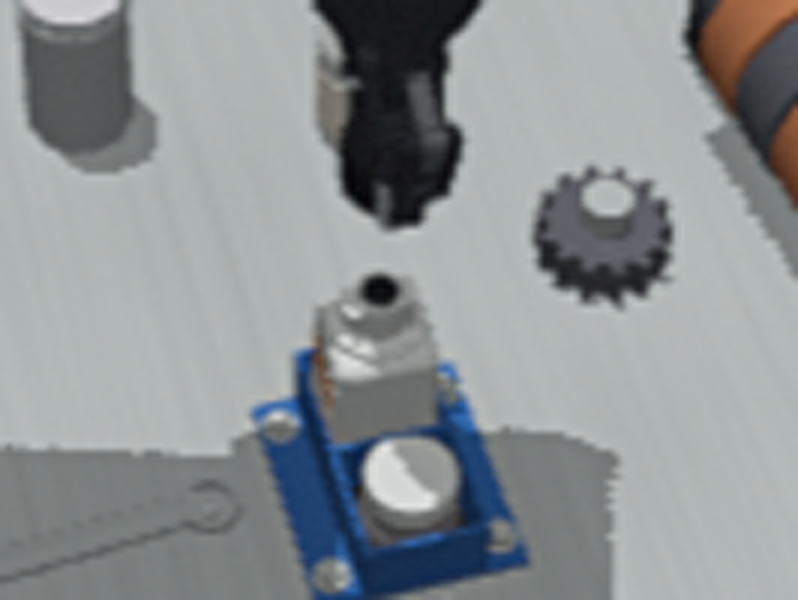

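```bash
python3 -m crank '[[[0,-0.03,0,0,35],[0,-0.07,0,0,35],[0,-0.11,0,0,35],[0,-0.15,0,0,35],[0,-0.18,0,0,35]]]'; python3 -m crank '[[[0,-0.035,0,0,35],[0,-0.07,0,0,35],[0,-0.105,0,0,35],[0,-0.13,0,0,35],[0,-0.144,0,0,35]]]' ; python3 -m crank '[[[0,0,0.035,0,35],[0,0,0.07,0,35],[0,0,0.105,0,35],[0,0,0.135,0,35],[0,0,0.15,0,35]]]';python3 -m crank '[[[0,0,0.015,0,35],[0,0,0.025,0,35],[0,0,0.03,0,35],[0,0,0.03,0,35]]]'; python3 go.py 0.553 -0.417 0.175 89.4
```

```text
time: 20.9
tcp_pos: [0.5527, -0.2752, 0.3715]
tcp_rot: [-0.019, -3.139, -0.002]
wrist_force: [0.8, -0.2, -0.6]
opening: 0.0453
time: 21.4
tcp_pos: [0.5511, -0.419, 0.3712]
tcp_rot: [-0.02, -3.139, -0.003]
wrist_force: [0.6, 0.7, 0.1]
opening: 0.0459
time: 21.9
tcp_pos: [0.5506, -0.4155, 0.2183]
tcp_rot: [-0.016, -3.136, -0.008]
wrist_force: [-1.1, 0.6, -0.7]
opening: 0.0457
time: 22.3
tcp_pos: [0.5518, -0.4173, 0.1934]
tcp_rot: [0.017, 3.141, -0.0]
wrist_force: [1.1, 0.0, -1.2]
opening: 0.0456
t 22.3 tcp [ 0.5518 -0.4173  0.1934] jaw 89.38 j6 -2.315 F [ 1.1  0.  -1.2] T [-0.01  0.06  0.03] open 0.0456
shift [-0.0012  0.0003  0.0184] turn -0.0
```

```bash
python3 -m crank '[[[0,0,0.006,0,35],[0,0,0.011,0,35],[0,0,0.014,0,35],[0,0,0.014,0,35]]]';python3 -m crank '[[[0,0,0.002,0,35],[0,0,0.002,0,35]]]';python3 -m crank '[[[0,0,0.0015,0,35],[0,0,0.0015,0,35]]]';python3 -m crank '[[[0,0,0.001,0,35],[0,0,0.001,0,35]]]'; python3 go.py 0.553 -0.417 0.175 89.4
```

```text
time: 22.7
tcp_pos: [0.5515, -0.417, 0.1786]
tcp_rot: [-0.017, -3.141, -0.001]
wrist_force: [-0.5, -0.4, -0.9]
opening: 0.0456
time: 22.9
tcp_pos: [0.5516, -0.4172, 0.1771]
tcp_rot: [-0.017, -3.141, -0.0]
wrist_force: [0.0, 0.6, -1.4]
opening: 0.0458
time: 23.1
tcp_pos: [0.5517, -0.4172, 0.1757]
tcp_rot: [0.017, 3.141, -0.0]
wrist_force: [0.2, 0.6, -1.0]
opening: 0.0456
time: 23.3
tcp_pos: [0.5518, -0.4173, 0.1756]
tcp_rot: [-0.017, -3.142, 0.0]
wrist_force: [-1.9, 1.9, 5.1]
opening: 0.0459
t 23.3 tcp [ 0.5518 -0.4173  0.1756] jaw 89.39 j6 -2.315 F [-1.9  1.9  5.1] T [0.38 0.35 0.01] open 0.0459
shift [-0.0012  0.0003  0.0006] turn -0.0
```

```bash
python3 -m crank '[[[0,0,0,0,56],[0,0,0,0,60],[0,0,0,0,64],[0,0,0,0,66],[0,0,0,0,66]]]'; python3 -m crank '[[[0,0,-0.004,0,66],[0,0,-0.012,0,66],[0,0,-0.025,0,66],[0,0,-0.045,0,66],[0,0,-0.07,0,66]]]';python3 -m crank '[[[0,0,-0.04,0,66],[0,0,-0.08,0,66],[0,0,-0.12,0,66],[0,0,-0.15,0,66],[0,0,-0.15,0,66]]]';  python3 -m crank '[[[0.04,0,0,0,66],[0.08,0,0,0,66],[0.12,0,0,0,66],[0.12,0,0,0,66],[0.12,0,0,0,66]]]'; python3 go.py
python3 - <<'E'
from h import *
d=shot("side");im=[]
for c,u,v in(("side",365,285),("top",430,190)):
    d=shot(c)
    for n in("bottle_mid","cap","cap_mid","tray_free","pot","round_bottle","tin","spanner","pump_gear","seal_ring","bearing_race"): print(c,n,[(round(q["p"],2),np.round(q["at"],3).tolist()) for q in imaging.mark_of(c,n)[:2]])
    im.append(cv2.resize(d["frame"][v-90:v+90,u-75:u+75,::-1],(400,480),interpolation=cv2.INTER_CUBIC))
cv2.imwrite("pics/c7.png",np.hstack(im))
E
```

```text
time: 23.8
tcp_pos: [0.5516, -0.4172, 0.1745]
tcp_rot: [-0.017, -3.141, -0.0]
wrist_force: [-0.3, 0.2, -0.3]
opening: 0.0562
time: 24.3
tcp_pos: [0.5515, -0.417, 0.2457]
tcp_rot: [-0.017, -3.141, -0.001]
wrist_force: [-0.5, -0.9, 0.1]
opening: 0.0566
time: 24.8
tcp_pos: [0.5524, -0.4178, 0.404]
tcp_rot: [0.017, 3.132, -0.014]
wrist_force: [-0.3, -0.5, 1.1]
opening: 0.0562
time: 25.3
tcp_pos: [0.4309, -0.4158, 0.3947]
tcp_rot: [0.019, 3.141, 0.0]
wrist_force: [0.2, 0.2, -0.6]
opening: 0.0563
t 25.3 tcp [ 0.4309 -0.4158  0.3947] jaw 89.31 j6 -2.451 F [ 0.2  0.2 -0.6] T [ 0.01 -0.01  0.03] open 0.0563
side bottle_mid []
side cap [(0.72, [0.556, -0.419, 0.006])]
side cap_mid [(0.74, [0.387, -0.122, -0.002]), (0.52, [0.557, -0.417, 0.018])]
side tray_free [(0.93, [0.551, -0.416, 0.004]), (0.57, [0.307, -0.336, 0.002])]
side pot [(0.71, [0.705, -0.011, -0.002])]
side round_bottle [(0.91, [0.61, 0.102, -0.002])]
side tin [(0.74, [0.46, 0.152, -0.004])]
side spanner [(0.49, [0.382, -0.121, -0.003]), (0.27, [0.566, 0.449, -0.003])]
side pump_gear [(0.75, [0.703, -0.011, 0.002])]
side seal_ring [(0.44, [0.567, 0.45, 0.0])]
side bearing_race [(0.7, [0.704, 0.315, -0.0])]
top bottle_mid [(0.71, [0.557, -0.094, 0.053]), (0.46, [0.568, 0.458, -0.001])]
top cap [(0.58, [0.554, -0.415, 0.004])]
top cap_mid [(0.75, [0.555, -0.414, 0.02])]
top tray_free [(0.58, [0.555, -0.417, 0.004]), (0.57, [0.311, -0.336, 0.005])]
top pot [(0.67, [0.562, -0.156, 0.008])]
top round_bottle [(0.61, [0.61, 0.102, -0.002]), (0.47, [0.556, -0.158, 0.008])]
top tin [(0.69, [0.457, 0.15, 0.002])]
top spanner [(0.74, [0.387, -0.125, -0.001])]
top pump_gear [(0.73, [0.702, -0.005, 0.0])]
top seal_ring [(0.61, [0.567, 0.456, 0.0])]
top bearing_race [(0.86, [0.704, 0.319, 0.001])]
```

View pics/c7.png

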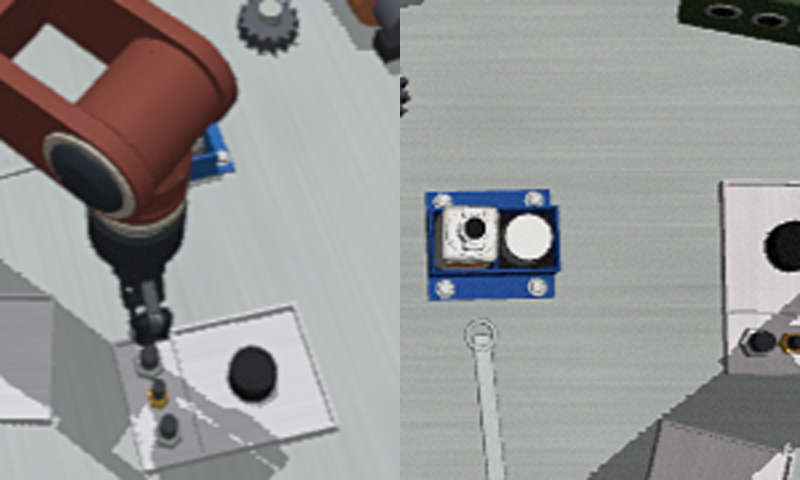

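The cap stands upright in the middle of the empty part of the far tray (side crop 252,373), the uncapped bottle stands in its pocket (top crop 472,232) and the pot is beside it. The robot touches nothing and the bystanders have not moved.

```bash
python3 -c "
from workcell import workorder
print(workorder.hand_in())"
```

```text
the job is handed in; nothing more can be done
None
```

The job is done and handed in at about 26 s of the 64 s allowed. No verdict was reported.

- **Bottle:** I took the square bottle by its body and stood it in the free pocket, then let go. It seated with almost no side force.
- **Cap:** I took the cap by its sides and pressed it down about 9 mm. There the travel stalled and the force rose to 19 N. I turned it about 90° anticlockwise at 17 to 19 N, and it pulled off freely without lifting the bottle.
- **Placing:** I set the cap down gently (about 5 N) in the empty part of the tray farther from the base.

**Last checks:**
- The cap is upright at about (0.555, -0.416), with its lower edge on the tray floor.
- The bottle stands in its pocket at (0.557, -0.094).
- The bystanders are where they were, to within the networks' accuracy.
- The arm is clear of everything.

**What disagreed or missed:**
- **Unplanned contact:** On the first approach the gripper's underside touched the cap top at about 7 N. It reached lower than the given dimensions suggested. I backed off until the force was nearly gone (1.4 N), then gripped. The wrist read 5 N again as the jaws closed, so the cap may have been touched lightly once more.
- **Bottle and pocket position:** The fits and networks differed by 3 to 4 mm in y before the insertion. I went by the top-camera edges and felt no jam.
- **Networks:** In the last side picture the arm hid the bottle and pot, so the networks did not find the bottle and mistook the gear for the pot. The top view found both correctly.

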